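Balance a flange with the matching weight

ROBOT

A 7-joint arm with a two-finger parallel gripper is mounted at the origin on a cart in front of the work surface, level with it; the furniture and walls round the work are solid. World frame = base frame: x ahead of the robot, y to its left, z up, the work surface at z = 0. Lengths are in m, angles in rad, forces in N, time in s.
With the tool pointing down it reaches from about 0.425 to 0.825 m from the base axis. Payload 3.6 kg.
Tool frame: the origin (TCP) lies between the finger pads; the fingertips stand 22 mm ahead of it and the grasp point (between the pads) lies 3 mm ahead of it; z points along the fingers, y is the line along which they close (so a half turn about z gives the same grasp; the last joint's range is limited). The gripper opens to 93 mm and grips with 3 to 60 N. Pads are 15 mm wide; open, the fingers measure 128 mm over their backs; the gripper's body (75 mm by 188 mm) begins 65 mm behind the grasp point.
Start: joints at [1.236, 0.615, -0.013, 1.423, 0.008, 1.103, -0.04], TCP at [0.198, -0.619, 0.212] pointing down, gripper open.
Joint ranges: [-3.12, 3.12], [-0.3, 2.06], [-1.34, 1.32], [0.26, 2.42], [-1.36, 4.5], [0.01, 1.98], [-2.84, 2.84]. Speed limits (rad/s): [2.79, 2.79, 3.14, 3.14, 3.14, 3.14, 3.14].

INTERFACE

Orientations are given as a rotation vector (axis times angle).
In Python, from station import ctrl gives the robot as it stands.
- The arm moves only by the shell command python3 -m jog 'ROWS' [FORCE]. ROWS is text: rows parted by semicolons, each of 5 numbers parted by spaces: the shift along the world's x, y, z in mm, then the turn about the world's z in rad, then the opening, from 0 (shut) to 1 (fully open). A call has 1 to 12 rows; each row is the pose to reach, as a shift and turn from the pose commanded when the call began; what a row does not reach only later rows make up. A row lasts 1/8 s, in which the tool goes at most 62.5 mm and 10.7 degrees, less where a joint would pass 70% of its speed; a pose out of reach is approached as far as the arm can. A call with a gripper value outside its range is refused whole. The fingers move at their own pace and stop on an object; FORCE is the grip in N (left out, the last holds). Time passes only in rows, so rows that repeat a pose let the fingers close. It gives the time, the measured TCP pose, the force, the opening and the grip force at its end, in the units of the state.
- ctrl.get_obs(): the state, without advancing time (a new reading comes with each control period).
- ctrl.read_camera(name): name is "scene" or "top" or "wrist"; returns the picture (400x640x3 uint8, blue, green, red); there is no depth.
- ctrl.camera_params(name): a dict with "fovy" (degrees; the focal length in pixels is half the picture's height over the tangent of half this angle, whatever the lens; pixels are square), "cx", "cy" (the principal point, pixels), "rvec" (rotation vector, rad) and "tvec" (3), from world to camera coordinates, as OpenCV has them. Camera axes: x right, y down, z forward; pixel columns grow to the right and rows downward; lengths in m; the calibration is good to about 2 mm. A picture is of the moment at which its call begins: read the wrist's pose just before it. camera_params takes no time and is no camera call; for the wrist camera it gives the pose at the moment of the call.
- ctrl.finish_job(): hands the job in; it is judged then, once.
The state is a dict: "time": time; "q": joint angles; "qvel": joint speeds; "effort": joint torques, N m; "position": TCP position; "tool_rot": TCP orientation; "ft_force": force on the tool from outside, world axes, zero at the start; "ft_torque": the same for the moment, N m; "width": finger opening in m; "grasp_force": force on a finger pad.
Only numpy, scipy, OpenCV 4.12 (cv2) and the standard library are available. Lean on these libraries where they do the work, as an engineer would, in place of code of your own. Each camera call takes 0.05 s, during which the arm holds its last target. There are 200 camera calls.

TASK

Find the steel weight that balances the flange already lying in the left pan: fit the right one of the three over the spindle of the right-hand pan, all the way down onto the pan, and let go so that the beam comes to rest near level instead of leaning on a stop. Handle the balance gently, pressing only lightly on it, do not touch the flange, leave the other two weights standing on the bench, and do not disturb the things round about.

Things in the scene. Friction and masses are not known exactly. Their poses are not given: they have to be found in the camera images.
- pan_seat (a point): Centre of the top face of the weight pan (flat steel disc, 96 mm) at the beam's end to the robot's right; it moves with the beam. y axis: along the beam to the other pan; z: up when level, the face then 88 mm above the bench. The pivot lies 130 mm along +y, level with the face. The pan swivels about this centre and starts turned any way. Its spindle stands 6 mm OFF this centre (see balance).
- flange_seat (a point): Centre of the top face of the other pan (rimmed, 96 mm across), 260 mm along +y from pan_seat; the flange lies here.
- beam (a joint): Tilt of the beam in rad: 0 level, positive = weight pan low, stops at -0.07 and +0.07 (9 mm at a pan). A spring in the pivot centres it: 75 g (0.74 N at a pan's centre) too much or too little tilts the loaded beam by about 0.04. The weightless pan starts high, the beam at or sinking to -0.07. Well damped; settles within a second.
- flange_mid (a point): Centre (14 mm above its underside) of the dark steel flange, 84 mm across, 28 mm high with its hub. It may be cored inside: it weighs anything from 140 to 380 g. Not to be touched.
- weight150_mid (a point): Centre of the 150 g steel weight, half-way up (19 mm above its underside). All three weights are a disc 14 mm high with a round neck on it, 26 mm thick and 24 mm high, to grip; 38 mm high in all, with a 13 mm bore right through on the axis. This one's disc is the smallest, 34 mm across.
- weight250_mid (a point): The same for the 250 g weight; its disc is 47 mm across.
- weight350_mid (a point): The same for the 350 g weight; its disc is the largest, 58 mm across. The three stand in a row in changing order on the bench, in front of the balance to the right. One weight is enough: the one within 50 g of the flange.
- tape_black: Bystander: roll of black tape, 62 mm across, 19 mm high, origin under its centre.
- rubber_stamp: Bystander: rubber stamp with a wooden knob, 36 x 58 x 71 mm, origin under its centre.
- box_cutter: Bystander: flat yellow box cutter lying on the bench, 28 x 170 x 18 mm (long along its y), origin under its centre.
- stapler: Bystander: blue stapler, 34 x 136 x 43 mm (long along its y), origin under its centre.
- mouse: Bystander: black computer mouse, 96 x 55 x 34 mm, origin under its centre.
- balance: Fixed base of a balance, 100 x 300 mm, origin under its centre, y from weight pan to flange pan. The weight pan's upright steel spindle is 10 mm thick, 40 mm tall, its top 3 mm tapered to 8 mm. It stands 6 mm from the pan's centre in a direction no reading gives: find it by feel or camera. It leans with the beam; pushed sideways with about 2 N it swivels round the centre.
Not all that is in view belongs to the job. Leave any blue or brown look-alike of the part that bears weight150_mid alone.

How it is judged:
By the outcome, as a careful person would: the job done as asked, in the order asked, and still so for the second after the job is handed in, with the robot touching nothing.
It also fails if it takes over 64 s, if anything falls off the work surface, if the arm or the gripper's body presses on something with over 40 N, if the wrist force passes 120 N, or if a joint passes its speed limit or range.

## Working session

There is one attempt and no reset: what is moved stays moved. The work goes in short steps, Python scripts to look and compute and a shell command to move; the robot and the scene stay as the last step left them, time stands still between calls to the robot, and variables do not carry over. Pictures are saved under pics/ and viewed, at most 10 in all, crops included, and the job is handed in when it is done.

```bash
ls; mkdir -p pics
cat > h.py <<'E'
import numpy as np, cv2
from station import ctrl
def cam(n):
    p=ctrl.camera_params(n); f=200/np.tan(np.radians(p['fovy'])/2)
    R=cv2.Rodrigues(np.array(p['rvec'],float))[0]; t=np.array(p['tvec'],float)
    K=np.array([[f,0,p['cx']],[0,f,p['cy']],[0,0,1]]); return K,R,t
def ray(c,px):
    K,R,t=c; d=R.T@np.linalg.inv(K)@np.array([px[0],px[1],1.]); return -R.T@t,d
def onz(c,px,z):
    o,d=ray(c,px); return o+d*(z-o[2])/d[2]
def proj(c,X):
    K,R,t=c; v=K@(R@np.array(X,float)+t); return v[:2]/v[2]
def tri(cs,pxs):
    A=np.zeros((3,3));b=np.zeros(3);L=[]
    for c,p in zip(cs,pxs):
        o,d=ray(c,p); d=d/np.linalg.norm(d); P=np.eye(3)-np.outer(d,d); A+=P;b+=P@o;L.append((o,P))
    X=np.linalg.solve(A,b); return X,[np.linalg.norm(P@(X-o)) for o,P in L]
E
python3 - <<'E'
from h import *
o=ctrl.get_obs();print(o)
for n in ['scene','top','wrist']:
    K,R,t=cam(n);print(n,K[0,0],K[:2,2],(-R.T@t).round(3),R[2].round(2))
a=ctrl.read_camera('scene');b=ctrl.read_camera('top')
cv2.imwrite('pics/scene.png',a);cv2.imwrite('pics/top.png',b)
E
```

```text
pics
{'time': 0.0, 'q': array([ 1.23553123,  0.61590615, -0.01259823,  1.42487646,  0.00811723,
        1.10338834, -0.04042114]), 'qvel': array([-0.00227557,  0.00197523,  0.00025444, -0.00079642,  0.00127914,
       -0.00117932,  0.00030931]), 'effort': array([-1.12828752e-04, -4.58939660e+01,  2.08912916e-01, -1.65750575e+01,
       -6.10881904e-02,  2.04708392e-02,  2.37001586e-04]), 'position': array([ 0.19727497, -0.61850196,  0.21059717]), 'tool_rot': array([-3.10176146e+00, -4.82759477e-01,  7.05499879e-04]), 'ft_force': array([-0.49514933, -0.4913153 ,  0.12238277]), 'ft_torque': array([0.04756943, 0.01420289, 0.00965392]), 'grasp_force': 0.0, 'width': 0.09307197910969414}
scene 410.2373469900172 [318.03894005 195.22958939] [-0.063  0.409  0.797] [ 0.57 -0.46 -0.68]
top 469.5489222781322 [320.00105512 195.26306115] [ 0.448 -0.073  1.176] [ 0.08  0.   -1.  ]
wrist 326.9516056972179 [319.27960796 198.36809351] [ 0.267 -0.598  0.384] [-0.25 -0.08 -0.97]
```

View pics/scene.png

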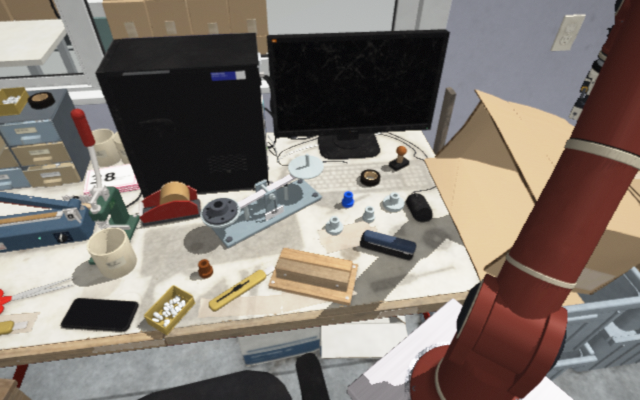

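View pics/top.png

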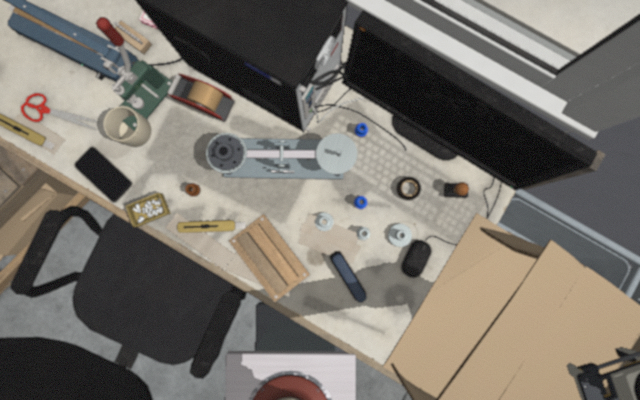

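The scene view shows the flange on the left pan (220,210), the weight pan (305,166), weights at (335,225), (369,214), (394,201), and a blue decoy at (348,200). In the top view the flange is at (226,153), the pan at (335,153), and the weights at (323,221), (363,233), (399,234). Blue decoys sit at (360,202) and (361,130). Next, enlarged crops of both.

Run:
```python
from h import *
a=cv2.imread('pics/scene.png');b=cv2.imread('pics/top.png')
r=lambda i,x,y:cv2.resize(i[y:y+75,x:x+200],None,fx=4,fy=4,interpolation=cv2.INTER_CUBIC)
A=cv2.resize(a[140:240,275:435],(480,300),interpolation=cv2.INTER_CUBIC)
B=cv2.resize(b[120:260,300:430],(520,560),interpolation=cv2.INTER_CUBIC)[:, :]
A=cv2.resize(a[145:245,275:425],None,fx=2.6,fy=2.6,interpolation=cv2.INTER_CUBIC)
c=np.zeros((560,800,3),np.uint8);B=cv2.resize(b[125:255,305:415],None,fx=3.6,fy=3.6,interpolation=cv2.INTER_CUBIC)
c[:B.shape[0],:B.shape[1]]=B;c[:A.shape[0],400:790]=A
print(A.shape,B.shape);cv2.imwrite('pics/crop1.png',c)
```

```text
(260, 390, 3) (468, 396, 3)
```

View pics/crop1.png

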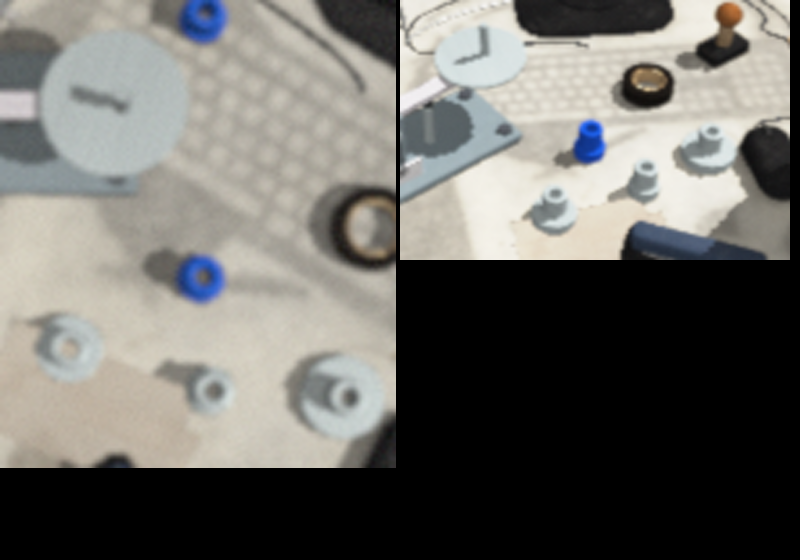

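Left (top ×3.6): pan centre (113,104), spindle near (125,103), bores at (70,347), (213,391) and (345,397). These are the 250, 150 and 350, going by disc size. Right (scene ×2.6): pan (480,57), spindle from (485,52) up to (484,28), bores at (557,193), (646,166), (713,133).

Run:
```python
from h import *
T,S=cam('top'),cam('scene')
t=lambda x,y:(305+(x+.5)/3.6-.5,125+(y+.5)/3.6-.5)
s=lambda x,y:(275+(x-399.5)/2.6-.5,145+(y+.5)/2.6-.5)
for n,a,b in [('pan',(113,104),(480,57)),('w250',(70,347),(557,193)),('w150',(213,391),(646,166)),('w350',(345,397),(713,133))]:
    X,e=tri([T,S],[t(*a),s(*b)]);print(n,X.round(4),np.round(e,4),onz(T,t(*a),.097 if n=='pan' else .038).round(4))
print('flange top',onz(T,(226,153),.09), onz(T,(336,153),.097))
print('spindle base',onz(S,s(485,52),.097),'tip',onz(S,s(484,28),.137),onz(T,t(125,103),.137))
for a in [(200,278),(203,20)]: print('blue',onz(T,t(*a),.03))
```

```text
pan [ 0.6294 -0.108   0.0945] [0.0006 0.0006] [ 0.6287 -0.1083  0.097 ]
w250 [ 0.4729 -0.0824  0.0361] [0.0006 0.0006] [ 0.4733 -0.082   0.038 ]
w150 [ 0.4449 -0.1777  0.0374] [0.0006 0.0006] [ 0.4444 -0.1781  0.038 ]
w350 [ 0.4402 -0.2679  0.0349] [0.001 0.001] [ 0.441  -0.2667  0.038 ]
flange top [0.6294787  0.14855085 0.09      ] [ 0.62989613 -0.10827738  0.097     ]
spindle base [ 0.63077872 -0.11490525  0.097     ] tip [ 0.62237112 -0.10753047  0.137     ] [ 0.62264328 -0.11449014  0.137     ]
blue [ 0.52085233 -0.17007951  0.03      ]
blue [ 0.69856333 -0.17218248  0.03      ]
```

Run:
```python
from h import *
T,S=cam('top'),cam('scene')
for a,b in [((480,220),(480,93)),((555,243),(480,93)),((480,220),(430,160)),((395,375),(490,257)),((395,375),(480,290)),((453,289),(517,203)),((480,220),(432,165))]:
    X,e=tri([T,S],[a,b]);print(a,b,X.round(3),np.round(e,3))
print(onz(T,(395,375),0),onz(T,(395,375),.15))
```

```text
(480, 220) (480, 93) [ 0.423 -0.4    0.311] [0.057 0.057]
(555, 243) (480, 93) [ 0.428 -0.528  0.264] [0.001 0.001]
(480, 220) (430, 160) [ 0.478 -0.457  0.044] [0. 0.]
(395, 375) (490, 257) [ 0.133 -0.239  0.098] [0.005 0.005]
(395, 375) (480, 290) [ 0.112 -0.247 -0.009] [0.018 0.018]
(453, 289) (517, 203) [ 0.257 -0.417  0.07 ] [0.067 0.067]
(480, 220) (432, 165) [ 0.477 -0.467  0.021] [0.002 0.002]
[ 0.09995599 -0.25745204  0.        ] [ 0.14435732 -0.23394925  0.15      ]
```

The box flap to the right reaches z≈0.26, so I'll rise first and then cross.

```bash
python3 -m jog '0 0 60 0 0;0 0 120 0 0;0 0 180 0 0;25 40 200 0 0;65 85 200 0 0;105 130 200 -0.1 0;145 180 200 -0.2 0;185 230 200 -0.31 0;225 280 200 -0.31 0;265 330 200 -0.31 0;300 380 200 -0.31 0;335 430 180 -0.31 0'
python3 -m jog '30 45 -40 0 0;45 75 -70 0 0;45 75 -90 0 0;45 75 -90 0 0'
```

```text
time: 1.6
position: [0.5307, -0.1923, 0.3942]
tool_rot: [3.141, -0.002, 0.004]
ft_force: [0.0, 0.0, -0.4]
width: 0.0005
grasp_force: 0.0
time: 2.1
position: [0.5729, -0.1186, 0.3013]
tool_rot: [-3.141, 0.001, 0.008]
ft_force: [0.2, -0.7, 0.5]
width: 0.0004
grasp_force: 0.0
```

Run:
```python
from h import *
c=cam('wrist');np.save('pics/w1.npy',np.array([*c[0].ravel(),*c[1].ravel(),*c[2]]))
a=ctrl.read_camera('wrist');cv2.imwrite('pics/w1.png',a)
u=proj(c,[.629,-.108,.097]);print(u,proj(c,[.629,-.108,.137]),ctrl.get_obs()['position'])
x,y=(u-[80,60]).astype(int);x=max(x,0);y=max(y,0);print(x,y)
cv2.imwrite('pics/w1c.png',cv2.resize(a[y:y+120,x:x+160],None,fx=5,fy=5,interpolation=cv2.INTER_CUBIC))
```

```text
[309.09950105 124.16074198] [307.91638587 126.06139391] [ 0.57372239 -0.11944302  0.30300555]
229 64
```

View pics/w1c.png

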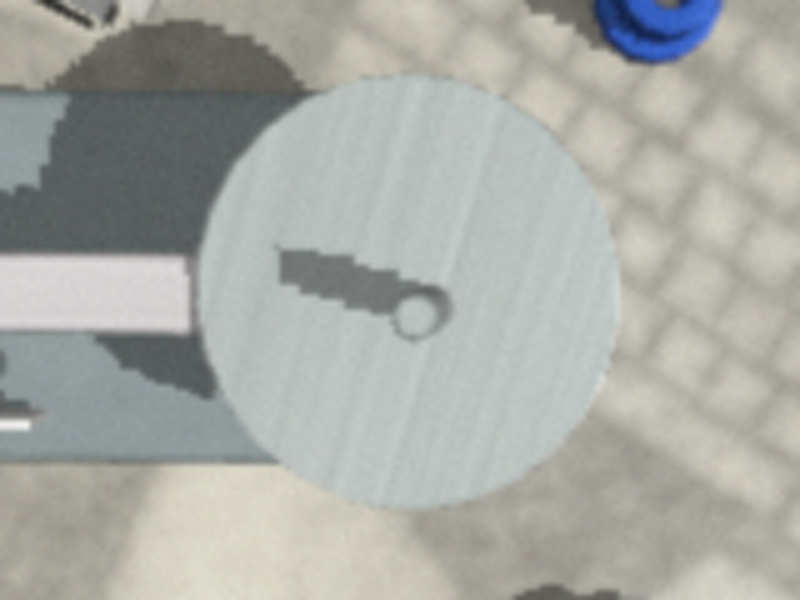

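The crop (×5, origin 229,64) shows the pan spanning 200–619 × 75–508, with its centre at (409,291). The spindle tip is at (417,315) and its base at (432,307).

Run:
```python
from h import *
c=cam('wrist')
p=lambda x,y:(229+(x+.5)/5-.5,64+(y+.5)/5-.5)
print(onz(c,p(409.5,291.5),.097),'L',onz(c,p(200,291),.097),'R',onz(c,p(619,291),.097),'T',onz(c,p(409,75),.097),'B',onz(c,p(409,508),.097))
print('tip',onz(c,p(417,315),.137),'base',onz(c,p(432,307),.097))
```

```text
[ 0.63294797 -0.11058612  0.097     ] L [ 0.63313007 -0.06329844  0.097     ] R [ 0.63298581 -0.15788687  0.097     ] T [ 0.67900996 -0.11087121  0.097     ] B [ 0.58364696 -0.11004728  0.097     ]
tip [ 0.62976916 -0.11307732  0.137     ] base [ 0.62952209 -0.11564904  0.097     ]
```

```bash
python3 -m jog '26 9 -50 0 0;26 9 -110 0 0;26 9 -160 0 0;26 9 -178 0 0;26 9 -178 0 0;26 9 -178 0 0;26 9 -178 0 0'; for i in 1 2 3; do python3 -m jog '0 0 0 0 0'; done
```

```text
time: 3.02
position: [0.6014, -0.1105, 0.1274]
tool_rot: [3.141, -0.003, 0.006]
ft_force: [0.3, 0.4, -0.0]
width: 0.0004
grasp_force: 0.0
time: 3.15
position: [0.6008, -0.1102, 0.1267]
tool_rot: [3.141, -0.002, 0.003]
ft_force: [0.6, -0.1, 0.3]
width: 0.0003
grasp_force: 0.0
time: 3.28
position: [0.6004, -0.1101, 0.1261]
tool_rot: [3.141, -0.002, 0.001]
ft_force: [-0.6, -0.2, -0.5]
width: 0.0003
grasp_force: 0.0
time: 3.4
position: [0.6002, -0.11, 0.1257]
tool_rot: [-3.142, 0.002, -0.0]
ft_force: [-0.5, 0.0, 0.2]
width: 0.0005
grasp_force: 0.0
```

```bash
cat > avg.py <<'E'
from h import *
import sys
F=[];P=[]
for i in range(int(sys.argv[1])):
    ctrl.read_camera('wrist');o=ctrl.get_obs();F.append(o['ft_force']);P.append(o['position'])
print(o['time'],np.mean(F,0).round(2),(np.std(F,0)/len(F)**.5).round(2),P[-1].round(4),np.mean(P,0).round(4))
E
python3 avg.py 12; python3 -m jog '0 0 -4 0 0;0 0 -7 0 0;0 0 -10 0 0;0 0 -13 0 0;0 0 -15 0 0;0 0 -15 0 0;0 0 -15 0 0;0 0 -15 0 0;0 0 -15 0 0'; python3 avg.py 14
```

```text
4.0 [0.07 0.21 0.06] [0.15 0.18 0.14] [ 0.6002 -0.11    0.1255] [ 0.6002 -0.11    0.1255]
time: 5.12
position: [0.6003, -0.11, 0.1107]
tool_rot: [-3.142, 0.002, -0.0]
ft_force: [0.0, 0.5, 0.4]
width: 0.0004
grasp_force: 0.0
5.825 [0.11 0.05 0.08] [0.12 0.12 0.13] [ 0.6002 -0.11    0.1105] [ 0.6002 -0.11    0.1106]
```

Run:
```python
from h import *
a=ctrl.read_camera('wrist');b=ctrl.read_camera('scene');c=ctrl.read_camera('top')
cv2.imwrite('pics/s2.png',b);cv2.imwrite('pics/w2.png',a);cv2.imwrite('pics/t2.png',c)
A=cv2.resize(a,(480,300),interpolation=cv2.INTER_AREA);B=cv2.resize(b[110:260,170:340],None,fx=2.8,fy=2.8,interpolation=cv2.INTER_CUBIC)
o=np.zeros((420,780,3),np.uint8);o[:,:476]=B
A=a[120:400,200:440];A=cv2.resize(A,(300,350));o[:350,480:780]=A;cv2.imwrite('pics/c2.png',o)
```

```text
(no output)
```

View pics/c2.png

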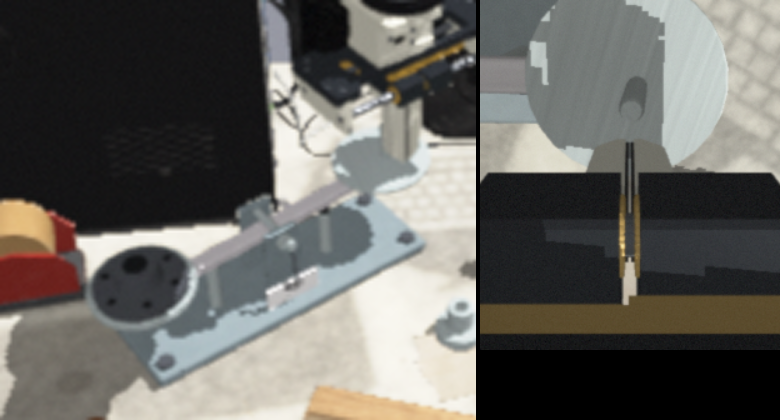

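In the left crop (scene ×2.8) the fingertips stand at the front of the pan. On the right (wrist) the pan spans columns 527–728 and the spindle tip is at (631,105). I'll check the height by projection.

Run:
```python
from h import *
c=cam('wrist');S=cam('scene')
q=lambda p:((p-[200,120])*1.25+[480,0]).round(0)
r=lambda p:((p-[170,110])*2.8).round(0)
for z in (.079,.088,.097):
    print(z,[ (q(proj(c,X)),r(proj(S,X))) for X in ([.633,-.0625,z],[.633,-.1585,z],[.681,-.1105,z],[.585,-.1105,z])])
for z in (.0885,.1): print('tip',q(proj(c,[.6002,-.11,z])),r(proj(S,[.6002,-.11,z])), r(proj(S,[.6002,-.127,z])),r(proj(S,[.6002,-.093,z])))
```

```text
0.079 [(array([534.,  69.]), array([340., 188.])), (array([723.,  69.]), array([418., 149.])), (array([628., -30.]), array([351., 144.])), (array([629., 156.]), array([410., 194.]))]
0.088 [(array([530.,  72.]), array([340., 180.])), (array([727.,  72.]), array([418., 142.])), (array([628., -31.]), array([351., 137.])), (array([629., 163.]), array([410., 186.]))]
0.097 [(array([525.,  76.]), array([339., 173.])), (array([731.,  76.]), array([418., 135.])), (array([628., -32.]), array([350., 130.])), (array([629., 171.]), array([410., 179.]))]
tip [627. 136.] [400. 178.] [414. 171.] [386. 185.]
tip [627. 144.] [400. 169.] [414. 162.] [386. 176.]
```

```bash
python3 -m jog '0 0 -2 0 0;0 0 -4 0 0;0 0 -5 0 0;0 0 -5 0 0;0 0 -5 0 0'; python3 avg.py 8
python3 - <<'E'
from h import *
a=ctrl.read_camera('wrist');b=ctrl.read_camera('scene');cv2.imwrite('pics/w3.png',a);cv2.imwrite('pics/s3.png',b)
B=[cv2.resize(cv2.imread(f'pics/{n}.png')[130:215,235:335],None,fx=4,fy=4,interpolation=cv2.INTER_CUBIC) for n in ('s2','s3')]
cv2.imwrite('pics/c3.png',np.hstack(B))
E
```

```text
time: 6.6
position: [0.6002, -0.11, 0.1056]
tool_rot: [-3.142, 0.002, -0.0]
ft_force: [0.5, 0.4, 0.5]
width: 0.0004
grasp_force: 0.0
7.0 [ 0.08 -0.11  0.08] [0.08 0.14 0.11] [ 0.6002 -0.1101  0.1056] [ 0.6002 -0.1101  0.1056]
```

View pics/c3.png

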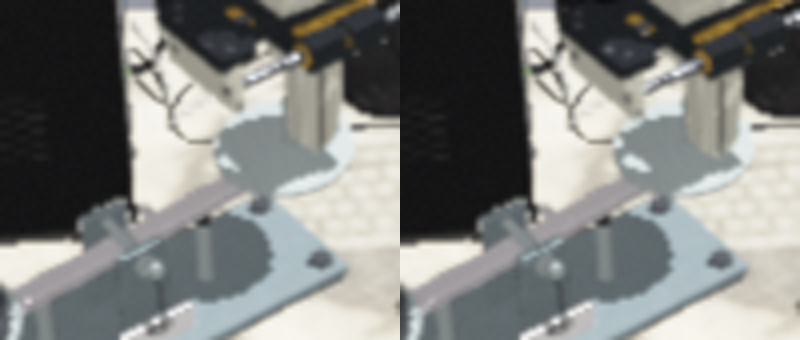

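Run:
```python
from h import *
c=cam('wrist');S=cam('scene')
a=cv2.imread('pics/w3.png')[130:290,240:400];a=cv2.convertScaleAbs(cv2.resize(a,None,fx=3,fy=3,interpolation=cv2.INTER_CUBIC),alpha=1.6)
b=cv2.imread('pics/s3.png')[145:195,285:335];b=cv2.convertScaleAbs(cv2.resize(b,(320,320),interpolation=cv2.INTER_CUBIC),alpha=1.4)
for h,col in ((.022,(0,0,255)),(.003,(0,255,0))):
  for dx in (-.0075,.0075):
    for dy in (-.0175,.0175):
      X=[.6002+dx,-.11+dy,.1056-h]
      u=(proj(c,X)-[240,130]+.5)*3;cv2.circle(a,tuple(u.astype(int).tolist()),2,col,-1)
      u=(proj(S,X)-[285,145]+.5)*6.4;cv2.circle(b,tuple(u.astype(int).tolist()),2,col,-1)
o=np.zeros((480,800,3),np.uint8);o[:,:480]=a;o[:320,480:]=b;cv2.imwrite('pics/c4.png',o)
```

```text
(no output)
```

View pics/c4.png

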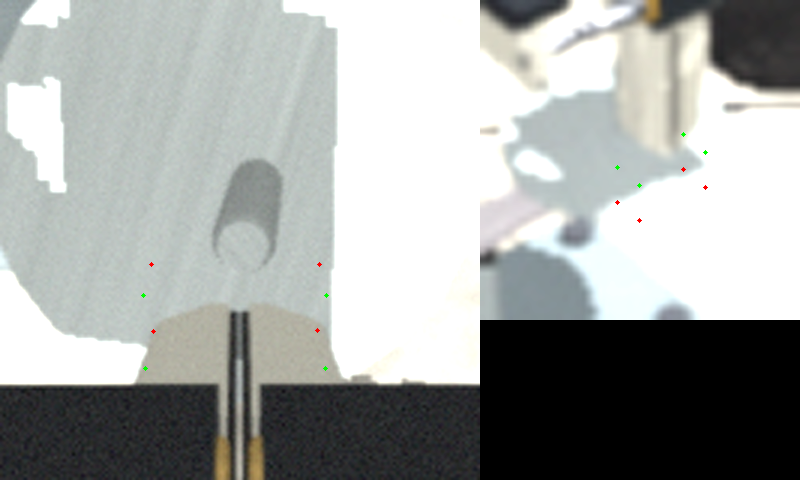

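Run:
```python
from h import *
c=cam('wrist');S=cam('scene')
for s in ((655,152),(670,155),(690,145),(620,125)):
    print(tri([c,S],[(240+240/3,130+305/3),(285+(s[0]-480)/6.4,145+s[1]/6.4)]))
# pan/spindle: wrist tip(243,243) base ~(262,...)
q=lambda x,y:(240+x/3,130+y/3)
print(onz(c,q(243,243),.137),onz(c,q(243,243),.128))
w1=np.load('pics/w1.npy');c1=(w1[:9].reshape(3,3),w1[9:18].reshape(3,3),w1[18:])
p=lambda x,y:(229+(x+.5)/5-.5,64+(y+.5)/5-.5)
print('spindle tip 2 wrist views',tri([c1,c],[p(417,315),q(243,243)]))
print('wrist cam',(-c[1].T@c[2]),ctrl.get_obs()['position'])
```

```text
(array([ 0.6048796 , -0.1114611 ,  0.10128513]), [np.float64(0.000275317831394172), np.float64(0.0002753178313942832)])
(array([ 0.6024542 , -0.11394196,  0.09913097]), [np.float64(0.0031648323421909447), np.float64(0.0031648323421909906)])
(array([ 0.60104372, -0.11778333,  0.10216098]), [np.float64(0.007699928371574088), np.float64(0.0076999283715741594)])
(array([ 0.61307575, -0.10647992,  0.11464867]), [np.float64(0.005439400412397301), np.float64(0.005439400412397319)])
[ 0.62869304 -0.11158113  0.137     ] [ 0.62587852 -0.11163526  0.128     ]
spindle tip 2 wrist views (array([ 0.62838329, -0.11183737,  0.13591759]), [np.float64(0.00025127333970415857), np.float64(0.000251273339704195)])
wrist cam [ 0.67294018 -0.11073022  0.27848956] [ 0.6001855  -0.11005316  0.10556161]
```

Triangulation puts the spindle tip at z≈0.136, so the pan is still high and untouched. The closed fingertips are only about 5 mm below the TCP, so I'll press on lower.

```bash
python3 -m jog '0 0 -3 0 0;0 0 -6 0 0;0 0 -8 0 0;0 0 -8 0 0;0 0 -8 0 0'; python3 avg.py 6
```

```text
time: 7.72
position: [0.6002, -0.11, 0.0975]
tool_rot: [-3.142, 0.002, -0.0]
ft_force: [0.1, 0.2, -0.3]
width: 0.0005
grasp_force: 0.0
8.025 [-0.11  0.14  0.02] [0.21 0.16 0.18] [ 0.6002 -0.1101  0.0976] [ 0.6002 -0.11    0.0976]
```

```bash
python3 -m jog '0 0 -2 0 0;0 0 -4 0 0;0 0 -4 0 0;0 0 -4 0 0'; python3 avg.py 5;python3 - <<'E'
from h import *
c=cam('wrist');S=cam('scene')
a=ctrl.read_camera('wrist');b=ctrl.read_camera('scene');cv2.imwrite('pics/w5.png',a);cv2.imwrite('pics/s5.png',b)
a=a[130:290,240:400];a=cv2.convertScaleAbs(cv2.resize(a,None,fx=3,fy=3,interpolation=cv2.INTER_CUBIC),alpha=1.3)
b=b[145:195,285:335];b=cv2.resize(b,(320,320),interpolation=cv2.INTER_CUBIC)
o=np.zeros((480,800,3),np.uint8);o[:,:480]=a;o[:320,480:]=b;cv2.imwrite('pics/c5.png',o)
E
```

```text
time: 8.52
position: [0.6002, -0.11, 0.0935]
tool_rot: [-3.142, 0.002, -0.0]
ft_force: [-0.1, 0.0, -0.3]
width: 0.0007
grasp_force: 0.0
8.775 [-0.1  -0.25 -0.02] [0.22 0.15 0.29] [ 0.6002 -0.11    0.0936] [ 0.6002 -0.11    0.0936]
```

View pics/c5.png

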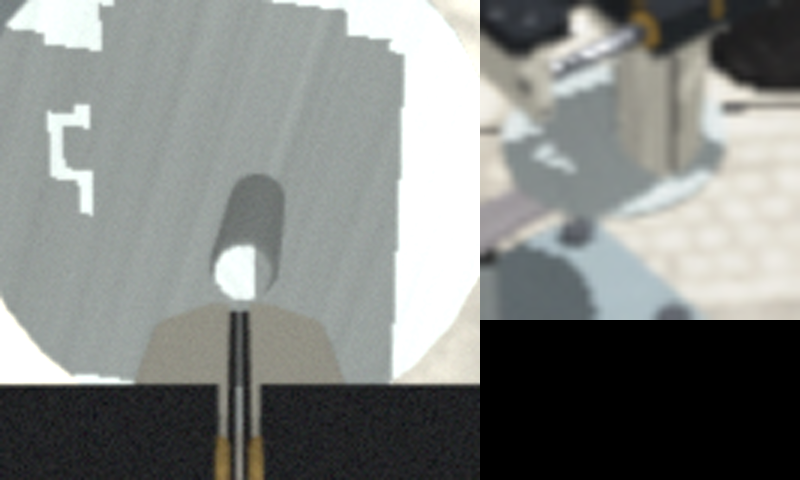

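Run:
```python
from h import *
c=cam('wrist');S=cam('scene')
w1=np.load('pics/w1.npy');c1=(w1[:9].reshape(3,3),w1[9:18].reshape(3,3),w1[18:])
p=lambda x,y:(229+(x+.5)/5-.5,64+(y+.5)/5-.5)
q=lambda x,y:(240+x/3,130+y/3)
print('spindle tip',tri([c1,c],[p(417,315),q(240,272)]))
print((proj(c,[.6285,-.1118,.136])-[240,130])*3)
for z in(.127,.131): print(z,[((proj(c,[.6285,-.1118-d,z])-[240,130])*3).round() for d in (0,.002)])
for s in ((655,168),(670,176),(680,176)):
    print(tri([c,S],[q(240,305),(285+(s[0]-480)/6.4,145+s[1]/6.4)]))
a=cv2.imread('pics/s3.png').astype(int);b=cv2.imread('pics/s5.png').astype(int)
d=np.abs(a-b).sum(2)>90
for n,(x0,x1,y0,y1) in dict(flange=(195,245,190,235),beam=(240,290,165,215)).items(): print(n,d[y0:y1,x0:x1].mean())
```

```text
spindle tip (array([ 0.62845348, -0.11160799,  0.1375314 ]), [np.float64(0.0005157859310955085), np.float64(0.000515785931095508)])
[244.99872312 267.78736338]
0.127 [array([245., 248.]), array([258., 248.])]
0.131 [array([245., 257.]), array([259., 257.])]
(array([ 0.60570121, -0.11173215,  0.09185972]), [np.float64(0.0005947024592660226), np.float64(0.000594702459265994)])
(array([ 0.60258921, -0.11402515,  0.087574  ]), [np.float64(0.0032556526513922066), np.float64(0.0032556526513921897)])
(array([ 0.60121659, -0.11576688,  0.08697952]), [np.float64(0.005296898710242535), np.float64(0.005296898710242595)])
flange 0.01911111111111111
beam 0.0092
```

```bash
for i in 1 2 3 ; do python3 -m jog '0 0 -2 0 0;0 0 -3 0 0;0 0 -3 0 0'|grep -E 'posi|ft'; python3 avg.py 3; done
```

```text
position: [0.6002, -0.1101, 0.0905]
ft_force: [0.1, 0.3, 0.3]
9.4 [ 0.12 -0.82  0.03] [0.35 0.16 0.07] [ 0.6002 -0.1101  0.0906] [ 0.6002 -0.1101  0.0905]
position: [0.6002, -0.1102, 0.0875]
ft_force: [-0.5, -1.0, 0.5]
9.925 [-0.18 -0.61  0.8 ] [0.28 0.48 0.12] [ 0.6002 -0.1101  0.0875] [ 0.6002 -0.1102  0.0875]
position: [0.6002, -0.1101, 0.0845]
ft_force: [0.8, 0.3, 0.8]
10.45 [-0.18 -0.78  1.46] [0.27 0.07 0.13] [ 0.6002 -0.1101  0.0846] [ 0.6002 -0.1101  0.0845]
```

```bash
python3 avg.py 6; python3 -m jog '0 0 -2 0 0;0 0 -4 0 0;0 0 -4 0 0;0 0 -4 0 0;0 0 -4 0 0;0 0 -4 0 0'|grep -E 'posi|ft'; python3 avg.py 16
python3 - <<'E'
from h import *
c=cam('wrist');a=ctrl.read_camera('wrist');cv2.imwrite('pics/w6.png',a);cv2.imwrite('pics/s6.png',ctrl.read_camera('scene'))
for z in (.079,.088,.097): print(z,[proj(c,X).round(1) for X in ([.633,-.0625,z],[.633,-.1585,z])])
# spindle tip: bright spot search
g=cv2.cvtColor(a,cv2.COLOR_BGR2GRAY)
for th,z in ((-.07,.097),(-.035,.0925),(0,.088),(.035,.0835)):
    print(th,proj(c,[.6285,-.1156-.04*th,z+.04]).round(1))
E
```

```text
10.75 [ 0.08 -1.01  1.21] [0.23 0.12 0.18] [ 0.6002 -0.11    0.0846] [ 0.6002 -0.1101  0.0846]
position: [0.6002, -0.11, 0.0806]
ft_force: [-1.1, -0.8, 2.1]
12.3 [-0.13 -0.42  1.99] [0.13 0.11 0.11] [ 0.6002 -0.11    0.0805] [ 0.6002 -0.11    0.0805]
0.079 [array([231. , 185.6]), array([406.5, 185.4])]
0.088 [array([226.5, 189.5]), array([410.9, 189.3])]
0.097 [array([221.5, 193.7]), array([415.9, 193.5])]
-0.07 [324.7 231.2]
-0.035 [328.  227.1]
0 [331.2 223.3]
0.035 [334.2 219.7]
```

Run:
```python
from h import *
for n in ('w5','w6'):
    a=cv2.imread(f'pics/{n}.png');g=cv2.GaussianBlur(cv2.cvtColor(a,cv2.COLOR_BGR2GRAY),(3,3),0).astype(int)
    print(n)
    for r in (180,190,200):
        print(r,'L',list(g[r,212:240]),'R',list(g[r,396:424]))
    for r in range(206,236,3): print(r,list(g[r,304:346:1]))
```

```text
w5
180 L [np.int64(138), np.int64(138), np.int64(138), np.int64(138), np.int64(138), np.int64(137), np.int64(137), np.int64(137), np.int64(137), np.int64(138), np.int64(138), np.int64(138), np.int64(138), np.int64(137), np.int64(136), np.int64(133), np.int64(127), np.int64(124), np.int64(123), np.int64(124), np.int64(124), np.int64(124), np.int64(123), np.int64(121), np.int64(120), np.int64(119), np.int64(118), np.int64(119)] R [np.int64(210), np.int64(213), np.int64(213), np.int64(211), np.int64(209), np.int64(208), np.int64(208), np.int64(213), np.int64(221), np.int64(221), np.int64(209), np.int64(200), np.int64(197), np.int64(195), np.int64(192), np.int64(188), np.int64(186), np.int64(186), np.int64(184), np.int64(181), np.int64(178), np.int64(176), np.int64(177), np.int64(181), np.int64(185), np.int64(188), np.int64(189), np.int64(190)]
190 L [np.int64(135), np.int64(135), np.int64(135), np.int64(134), np.int64(133), np.int64(134), np.int64(135), np.int64(135), np.int64(134), np.int64(134), np.int64(134), np.int64(134), np.int64(134), np.int64(135), np.int64(135), np.int64(133), 
[... 15863 characters left out ...]
.int64(119), np.int64(119), np.int64(118), np.int64(119), np.int64(120)]
233 [np.int64(114), np.int64(112), np.int64(111), np.int64(109), np.int64(109), np.int64(109), np.int64(110), np.int64(109), np.int64(109), np.int64(109), np.int64(109), np.int64(106), np.int64(99), np.int64(92), np.int64(93), np.int64(98), np.int64(94), np.int64(87), np.int64(91), np.int64(102), np.int64(108), np.int64(112), np.int64(115), np.int64(116), np.int64(116), np.int64(116), np.int64(114), np.int64(112), np.int64(111), np.int64(111), np.int64(112), np.int64(114), np.int64(116), np.int64(117), np.int64(117), np.int64(117), np.int64(118), np.int64(118), np.int64(118), np.int64(119), np.int64(120), np.int64(119)]
```

Pressing gives 0.8, 1.3 and 1.9 N as the pan sinks. The wrist view puts the pan slightly past level at 1.9 N, so the flange weighs about 160–200 g and I'll try the 150 g weight first. Moving above it with the fingers part open.

```bash
python3 -m jog '0 0 55 0 0;-5 -2 85 0 0;-55 -24 85 0 0.55;-105 -46 75 0 0.55;-155 -68 40 0 0.55;-155 -68 20 0 0.55;-155 -68 20 0 0.55;-155 -68 20 0 0.55'
python3 - <<'E'
from h import *
o=ctrl.get_obs();P=o['position'];print(P,o['width'])
c=cam('wrist');a=ctrl.read_camera('wrist');cv2.imwrite('pics/w7.png',a)
b=ctrl.read_camera('scene');cv2.imwrite('pics/s7.png',b);cv2.imwrite('pics/t7.png',ctrl.read_camera('top'))
S=cam('scene')
for h in (0,.022):print(h,proj(c,[P[0],P[1],P[2]-h]),proj(S,[P[0],P[1],P[2]-h]))
print(proj(c,[.4447,-.178,.038]))
A=a[100:400,160:480].copy()
B=cv2.resize(b[150:240,300:400],None,fx=4.4,fy=4.4,interpolation=cv2.INTER_CUBIC)
A=cv2.resize(A,(350,328))
out=np.zeros((400,800,3),np.uint8);out[:328,:350]=A;out[:396,355:795]=B;cv2.imwrite('pics/c7.png',out)
E
```

```text
time: 13.4
position: [0.4466, -0.1777, 0.1011]
tool_rot: [-3.142, -0.0, -0.003]
ft_force: [0.8, 0.7, 0.3]
width: 0.0503
grasp_force: 0.0
[ 0.44662984 -0.17765616  0.1011207 ] 0.050294732322556504
0 [317.99031042 242.38286575] [371.50663436 190.268607  ]
0.022 [318.09565843 228.85911584] [370.64059013 196.62370595]
[318.69954487 212.26222732]
```

View pics/c7.png

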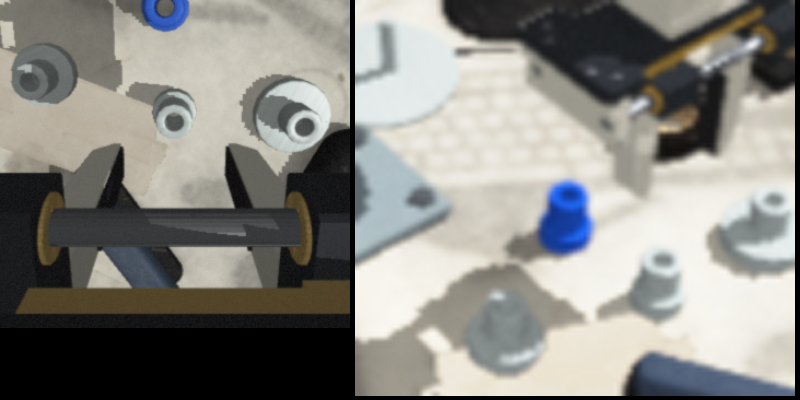

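Wrist crop: the 150's bore is at (174,120), and the finger tips' inner corners are at (122,145) and (228,147). In the scene crop the near finger's tip is at (635,195). From these I'll compute the tip depth.

Run:
```python
from h import *
c=cam('wrist');S=cam('scene');P=ctrl.get_obs()['position']
w=lambda x,y:(160+x/1.09375,100+y/1.0933); s=lambda x,y:(300+(x-355)/4.4,150+y/4.4)
print('R',tri([c,c],[w(0,0),w(0,0)])[0][:0])
# inner tip corners: intersect ray with planes y=P_y+-w/2
for px,sg in ((w(122,145),1),(w(228,147),-1)):
    o,d=ray(c,px);t=(P[1]+sg*.02515-o[1])/d[1];print(o+d*t-P)
for k in ((635,195),(650,198),(618,185)):
    print(k,[ (tri([c,S],[w(122,145),s(*k)])[0]-P).round(4), tri([c,S],[w(122,145),s(*k)])[1][0].round(4)])
print('weight top',onz(c,w(174,120),.038),tri([c,cam('top'),S],[w(174,120),(364.1,233.5),(369.5,208.7)]))
```

```text
R []
[0.00846165 0.02515    0.0066429 ]
[ 0.01293732 -0.02515     0.02083784]
(635, 195) [array([ 0.0038,  0.0255, -0.0026]), np.float64(0.0015)]
(650, 198) [array([ 0.0003,  0.0227, -0.0042]), np.float64(0.0057)]
(618, 185) [array([0.0092, 0.028 , 0.003 ]), np.float64(0.0031)]
weight top [ 0.44654044 -0.17844214  0.038     ] (array([ 0.44504561, -0.17863015,  0.03570203]), [np.float64(0.0007791846266202305), np.float64(0.0013031492968039213), np.float64(0.0005868458655905777)])
```

```bash
python3 -m jog '0 -1 -40 0 0.55;0 -1 -60 0 0.55;0 -1 -73 0 0.55;0 -1 -73 0 0.55;0 -1 -73 0 0.55' ; python3 -m jog '0 0 0 0 0.2;0 0 0 0 0.2;0 0 0 0 0.2;0 0 0 0 0.2' 6
```

```text
time: 14.18
position: [0.446, -0.1792, 0.0283]
tool_rot: [3.141, -0.002, 0.003]
ft_force: [1.0, 0.3, -0.3]
width: 0.0514
grasp_force: 0.0
time: 14.68
position: [0.4454, -0.1786, 0.0278]
tool_rot: [-3.141, 0.001, -0.001]
ft_force: [-0.9, 1.0, 2.4]
width: 0.0257
grasp_force: 6.0
```

```bash
python3 -m jog '0 0 0 0 0.38;0 0 0 0 0.38;0 0 -4 0 0.38;0 0 -7 0 0.38;0 0 -7 0 0.38;0 0 -7 0 0.2;0 0 -7 0 0.2;0 0 -7 0 0.2' 15;  python3 -m jog '0 0 15 0 0.2;0 0 50 0 0.2;0 0 100 0 0.2;0 0 142 0 0.2;0 0 142 0 0.2'; python3 avg.py 4
python3 - <<'E'
from h import *
c=cam('wrist');S=cam('scene');o=ctrl.get_obs();print(o['position'],o['width'])
a=ctrl.read_camera('wrist');b=ctrl.read_camera('scene');cv2.imwrite('pics/w8.png',a);cv2.imwrite('pics/s8.png',b);cv2.imwrite('pics/t8.png',ctrl.read_camera('top'))
P=o['position'];print(proj(S,P),proj(cam('top'),P),proj(c,P))
E
```

```text
time: 15.68
position: [0.4453, -0.1788, 0.0206]
tool_rot: [-3.141, 0.001, -0.0]
ft_force: [-0.6, 0.8, -0.0]
width: 0.0253
grasp_force: 15.0
time: 16.3
position: [0.4473, -0.1801, 0.1664]
tool_rot: [3.138, -0.003, 0.013]
ft_force: [-0.2, -0.0, -1.9]
width: 0.0255
grasp_force: 15.0
16.5 [-0.25 -0.14 -1.94] [0.18 0.07 0.17] [ 0.4439 -0.1788  0.1615] [ 0.4445 -0.1791  0.1627]
[ 0.44385431 -0.17877046  0.16149703] 0.025617728808201668
[375.15275296 172.24216046] [369.40028172 233.73494833] [317.93999254 242.37122389]
```

```bash
python3 -m jog '35 16 45 0 0.2;80 38 45 0 0.2;120 57 45 0 0.2;141 67 45 0 0.2;141 67 45 0 0.2;141 67 45 0 0.2;141 67 45 0 0.2;141 67 45 0 0.2' | grep -E 'time|pos|width'
python3 - <<'E'
from h import *
c=cam('wrist');o=ctrl.get_obs();P=o['position'];print(P,o['width'])
np.save('pics/w9.npy',np.array([*c[0].ravel(),*c[1].ravel(),*c[2],*P]))
a=ctrl.read_camera('wrist');cv2.imwrite('pics/w9.png',a);cv2.imwrite('pics/s9.png',ctrl.read_camera('scene'))
u=proj(c,[P[0],P[1],P[2]+.0174]);v=proj(c,[.629,-.112,.137]);print(u,v)
def crop(p,w,h,s):
    x,y=int(p[0]-w/2),int(p[1]-h/2);print('org',x,y);return cv2.convertScaleAbs(cv2.resize(a[y:y+h,x:x+w],None,fx=s,fy=s,interpolation=cv2.INTER_CUBIC),alpha=1.3)
A=crop(u,66,80,6);B=crop(v,66,80,6)
cv2.imwrite('pics/c9.png',np.hstack([A,B]))
E
```

```text
time: 17.65
position: [0.5855, -0.1129, 0.2077]
width: 0.0258
[ 0.58549722 -0.11286787  0.20773377] 0.025750263165685277
[317.88151521 255.55518474] [316.86819565 150.6354235 ]
org 284 215
org 283 110
```

View pics/c9.png

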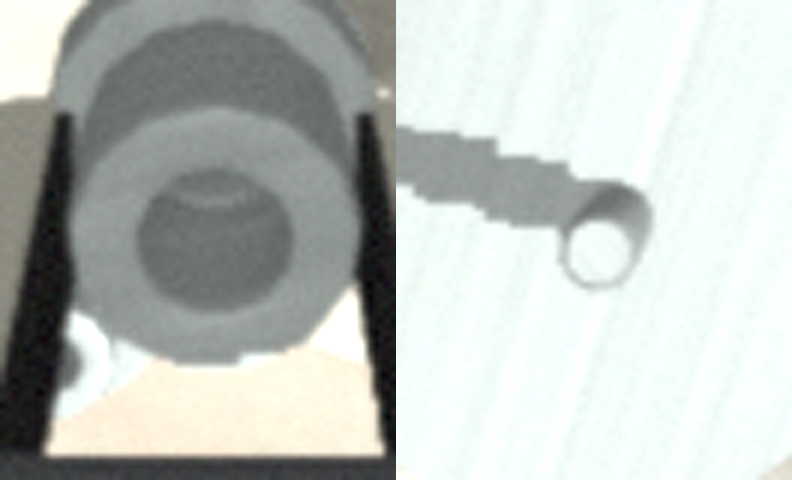

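The crop (×6) shows the weight's top face centred at (216,237) with its bore at (215,240). On the right the spindle tip face is at (204,251), in a crop with origin (283,110).

Run:
```python
from h import *
c=cam('wrist');P=np.load('pics/w9.npy')[-3:]
q=lambda x,y,o:(o[0]+(x+.5)/6-.5,o[1]+(y+.5)/6-.5)
f=c[0][0,0];b=q(216,238,(284,215))
R=c[1];
for z in (P[2]+.0174,):
    X=onz(c,b,z);d=(R@X+c[2])[2];print('weight rel TCP',X-P,'bore dia mm',(294-137)/6*d/f*1e3,'neck',(360-73)/6*d/f*1e3)
for z in (.136,.137,.138):
    X=onz(c,q(204,251,(283,110)),z);print('spindle tip',X)
w1=np.load('pics/w1.npy');c1=(w1[:9].reshape(3,3),w1[9:18].reshape(3,3),w1[18:])
print(tri([c1,c],[(229+417.5/5-.5,64+315.5/5-.5),q(204,251,(283,110))]))
```

```text
weight rel TCP [ 0.00102612 -0.00052871  0.0174    ] bore dia mm 13.526405449543963 neck 24.726613783561255
spindle tip [ 0.62863328 -0.11138454  0.136     ]
spindle tip [ 0.6287556  -0.11139198  0.137     ]
spindle tip [ 0.62887792 -0.11139942  0.138     ]
(array([ 0.628073  , -0.1116624 ,  0.13087614]), [np.float64(0.00032272013550271894), np.float64(0.0003227201355027116)])
```

```bash
python3 -m jog '30 2 0 0 0.2;42 2 -20 0 0.2;42 2 -40 0 0.2;42 2 -45 0 0.2;42 2 -45 0 0.2;42 2 -45 0 0.2;42 2 -45 0 0.2'; python3 avg.py 4; python3 -m jog '0 0 -4 0 0.2;0 0 -8 0 0.2;0 0 -10 0 0.2;0 0 -10 0 0.2'; python3 avg.py 3
```

```text
time: 18.62
position: [0.6286, -0.1101, 0.1635]
tool_rot: [3.141, -0.002, 0.003]
ft_force: [-0.1, 0.1, -1.2]
width: 0.0259
grasp_force: 15.0
18.825 [ 0.13  0.14 -1.43] [0.24 0.29 0.26] [ 0.6283 -0.1101  0.1629] [ 0.6284 -0.1101  0.1631]
time: 19.32
position: [0.628, -0.11, 0.1522]
tool_rot: [-3.141, 0.002, 0.001]
ft_force: [-0.1, -0.2, -2.0]
width: 0.0257
grasp_force: 15.0
19.475 [-0.13  0.05 -1.81] [0.33 0.09 0.25] [ 0.6283 -0.11    0.1526] [ 0.6282 -0.11    0.1525]
```

```bash
python3 -m jog '0 -1 -4 0 0.2;0 -1 -8 0 0.2;0 -1 -12 0 0.2;0 -1 -12 0 0.2;0 -1 -12 0 0.2'; python3 avg.py 3; python3 -m jog '0 0 -4 0 0.2;0 -1 -8 0 0.2;0 -1 -12 0 0.2;0 -1 -15 0 0.2;0 -1 -15 0 0.2;0 -1 -15 0 0.2'; python3 avg.py 3
```

```text
time: 20.1
position: [0.6283, -0.111, 0.1405]
tool_rot: [-3.142, 0.002, -0.0]
ft_force: [-0.4, 0.3, -1.4]
width: 0.0259
grasp_force: 15.0
20.25 [ 0.5   0.14 -0.81] [0.07 0.4  0.28] [ 0.6283 -0.1111  0.1407] [ 0.6283 -0.111   0.1407]
time: 21.0
position: [0.6283, -0.112, 0.1256]
tool_rot: [-3.142, 0.002, -0.0]
ft_force: [-0.0, -0.1, -1.6]
width: 0.0255
grasp_force: 15.0
21.15 [ 0.02  0.1  -1.58] [0.07 0.14 0.33] [ 0.6283 -0.112   0.1257] [ 0.6283 -0.112   0.1257]
```

```bash
python3 -m jog '0 0 -3 0 0.2;0 0 -6 0 0.2;0 0 -8 0 0.2;0 -1 -10 0 0.2;0 -1 -12 0 0.2;0 -2 -14 0 0.2;0 -2 -16 0 0.2;0 -2 -16 0 0.2;0 -2 -16 0 0.2'; python3 avg.py 10
```

```text
time: 22.28
position: [0.6283, -0.1139, 0.1096]
tool_rot: [-3.141, 0.002, -0.0]
ft_force: [1.1, 0.2, 1.0]
width: 0.0254
grasp_force: 15.0
22.775 [0.03 1.1  0.05] [0.14 0.13 0.14] [ 0.6283 -0.114   0.1096] [ 0.6283 -0.114   0.1096]
```

Net force is about zero near level, so the 150 g weight balances the flange. Easing the small side load, releasing, then lifting off.

```bash
python3 -m jog '0 1 0 0 0.2;0 1 0 0 0.2;0 1 0 0 0.33;0 1 0 0 0.42;0 1 0 0 0.42;0 1 0 0 0.42' 5; python3 -m jog '0 0 8 0 0.42;0 0 25 0 0.42;0 0 60 0 0.42;0 0 110 0 0.42;-30 0 140 0 0.42;-60 0 140 0 0.42;-60 0 140 0 0.42;-60 0 140 0 0.42;-60 0 140 0 0.42'
python3 - <<'E'
from h import *
c=cam('wrist');o=ctrl.get_obs();P=o['position'];print(P,o['width'])
a=ctrl.read_camera('wrist');b=ctrl.read_camera('scene');cv2.imwrite('pics/w10.png',a);cv2.imwrite('pics/s10.png',b);cv2.imwrite('pics/t10.png',ctrl.read_camera('top'))
for z in (.079,.088,.097):print(z,[proj(c,X).round(1) for X in ([.633,-.0625,z],[.633,-.1585,z],[.681,-.1105,z],[.585,-.1105,z])],'neck',proj(c,[.6293,-.1135,z+.038]).round(1))
E
```

```text
time: 23.52
position: [0.6281, -0.113, 0.1095]
tool_rot: [-3.142, 0.002, 0.0]
ft_force: [0.5, -0.4, -0.0]
width: 0.0387
grasp_force: 0.0
time: 24.65
position: [0.5691, -0.1128, 0.2494]
tool_rot: [-3.141, 0.001, -0.001]
ft_force: [1.1, 0.8, -0.5]
width: 0.0385
grasp_force: 0.0
[ 0.56906534 -0.11284787  0.24935469] 0.038459349156426036
0.079 [array([269.1, 118.9]), array([363.2, 118.8]), array([316. ,  68.6]), array([316.3, 165.5])] neck [319.1 124.1]
0.088 [array([267.8, 119.1]), array([364.3, 119. ]), array([315.9,  67.4]), array([316.2, 166.9])] neck [319.1 124.5]
0.097 [array([266.4, 119.3]), array([365.6, 119.3]), array([315.8,  66.2]), array([316.1, 168.4])] neck [319.1 125. ]
```

Run:
```python
from h import *
S=cam('scene');T=cam('top')
a=cv2.cvtColor(cv2.imread('pics/scene.png'),6);b=cv2.cvtColor(cv2.imread('pics/s10.png'),6)
def shift(x0,x1,y0,y1,a=a,b=b):
    t=a[y0:y1,x0:x1];r=cv2.matchTemplate(b[y0-10:y1+10,x0-10:x1+10],t,cv2.TM_CCOEFF_NORMED)
    _,m,_,l=cv2.minMaxLoc(r);X,Y=l
    sub=lambda p,q,s:(p-s)/(2*(p-2*q+s))
    return X-10+sub(r[Y,X-1],r[Y,X],r[Y,X+1]),Y-10+sub(r[Y-1,X],r[Y,X],r[Y+1,X]),m
print('flange',shift(203,240,195,228),'base',shift(225,260,225,245))
for th in(-.07,-.03,0,.03,.07): print(th,proj(S,[.63,.15,.105+.13*th])-proj(S,[.63,.15,.105-.0091]))
print('250',shift(324,346,212,236),'350',shift(383,406,187,212),'blue',shift(340,357,190,210))
# pan width in wrist
g=cv2.GaussianBlur(cv2.cvtColor(cv2.imread('pics/w10.png'),6),(3,3),0).astype(int)
print(g[119,258:276].tolist(),g[119,356:374].tolist())
```

```text
flange (np.float32(-0.528273), np.float32(-1.9410912), 0.9117901921272278) base (np.float32(0.25307807), np.float32(0.21089105), 0.6882456541061401)
-0.07 [0. 0.]
-0.03 [-0.32638654 -1.53484654]
0 [-0.57272187 -2.69324889]
0.03 [-0.82039384 -3.85793681]
0.07 [-1.1527212  -5.42072033]
250 (np.float32(0.0026421119), np.float32(-0.01330465), 0.9991414546966553) 350 (np.float32(-0.029308064), np.float32(-0.024319319), 0.9990800619125366) blue (np.float32(0.01141073), np.float32(0.0018622191), 0.9995914697647095)
[212, 211, 211, 211, 206, 184, 150, 134, 142, 165, 186, 194, 192, 189, 188, 190, 192, 193] [200, 201, 199, 198, 200, 202, 191, 172, 167, 171, 173, 171, 167, 163, 163, 166, 170, 176]
```

Run:
```python
from h import *
ims=[ctrl.read_camera('scene').astype(float) for _ in range(6)]
cv2.imwrite('pics/s11.png',np.mean(ims,0).astype(np.uint8))
def G(n):
    g=cv2.GaussianBlur(cv2.cvtColor(cv2.imread(f'pics/{n}.png'),6).astype(np.float32),(0,0),1)
    return g,np.hypot(cv2.Sobel(g,5,1,0),cv2.Sobel(g,5,0,1))
ref=G('scene');rs=G('s3')
for n in ('scene','s3','s5','s6','s8','s9','s10','s11'):
    out=[]
    for R in (ref,rs):
      for k in (0,1):
        I=G(n)[k];W=np.eye(2,3,dtype=np.float32)
        try:
            cc,W=cv2.findTransformECC(R[k][192:232,198:245].copy(),I[192:232,198:245].copy(),W,cv2.MOTION_TRANSLATION,(3,200,1e-5),None,1)
            out.append((round(float(cc),3),W[:,2].round(2).tolist()))
        except cv2.error: out.append(None)
    print(n,out)
```

```text
scene [(1.0, [0.0, -0.0]), (1.0, [-0.0, -0.0]), (0.925, [0.25, 0.1599999964237213]), (0.861, [0.12999999523162842, 0.20999999344348907])]
s3 [(0.932, [-0.20000000298023224, -0.17000000178813934]), (0.84, [-0.18000000715255737, -0.25]), (1.0, [-0.0, 0.0]), (1.0, [-0.0, 0.0])]
s5 [(0.936, [-0.11999999731779099, -0.20000000298023224]), (0.849, [-0.07999999821186066, -0.23000000417232513]), (0.991, [0.1899999976158142, -0.03999999910593033]), (0.984, [0.12999999523162842, -0.029999999329447746])]
s6 [(0.873, [-0.5600000023841858, -2.190000057220459]), (0.551, [-0.8500000238418579, -2.430000066757202]), (0.91, [-0.5099999904632568, -1.9600000381469727]), (0.689, [-0.7699999809265137, -2.0399999618530273])]
s8 [(1.0, [-0.009999999776482582, 0.019999999552965164]), (0.999, [-0.009999999776482582, 0.009999999776482582]), (0.922, [0.23999999463558197, 0.18000000715255737]), (0.853, [0.14000000059604645, 0.20000000298023224])]
s9 [(0.925, [-0.14000000059604645, -0.3100000023841858]), (0.841, [-0.10999999940395355, -0.23000000417232513]), (0.972, [0.0, -0.14000000059604645]), (0.952, [-0.019999999552965164, -0.05999999865889549])]
s10 [(0.901, [-0.5799999833106995, -1.7400000095367432]), (0.672, [-0.8399999737739563, -1.7100000381469727]), (0.912, [-0.44999998807907104, -1.5499999523162842]), (0.774, [-0.6399999856948853, -1.3700000047683716])]
s11 [(0.9, [-0.5799999833106995, -1.7300000190734863]), (0.675, [-0.8299999833106995, -1.7200000286102295]), (0.913, [-0.46000000834465027, -1.5199999809265137]), (0.772, [-0.6399999856948853, -1.3600000143051147])]
```

Run:
```python
from h import *
def G(n): return cv2.GaussianBlur(cv2.cvtColor(cv2.imread(f'pics/{n}.png'),6).astype(np.float32),(0,0),.8)
x0,y0,x1,y1=190,180,255,245
for n in ('s11','s6'):
  for r in ('s9','s8','scene','s7','s5','s3'):
    out=[]
    for ax in ((19,14),(16,11),(21,16)):
        m=np.zeros((y1-y0,x1-x0),np.uint8);cv2.ellipse(m,(221-x0,211-y0),ax,-5,0,360,255,-1)
        W=np.array([[1,0,-.5],[0,1,-2]],np.float32)
        try:
            cc,W=cv2.findTransformECC(G(r)[y0:y1,x0:x1].copy(),G(n)[y0:y1,x0:x1].copy(),W,cv2.MOTION_TRANSLATION,(3,300,1e-6),m,1)
            out.append((round(float(cc),3),[round(float(v),2) for v in W[:,2]]))
        except cv2.error: out.append(None)
    print(n,r,out)
# edge profiles: vertical columns through front rim
a,b=G('s9'),G('s11')
for x in (212,220,228): print(x,a[194:234,x].astype(int).tolist(),'\n   ',b[194:234,x].astype(int).tolist())
```

```text
s11 s9 [(0.923, [-0.34, -2.04]), (0.912, [0.4, -2.83]), (0.924, [-0.51, -1.37])]
s11 s8 [(0.858, [-0.05, -2.48]), (0.838, [-0.16, -2.77]), (0.879, [-0.25, -2.36])]
s11 scene [(0.865, [-0.34, -2.11]), (0.84, [-0.14, -2.76]), (0.882, [-0.27, -2.37])]
s11 s7 [(0.865, [-0.36, -2.1]), (0.838, [-0.05, -3.02]), (0.881, [-0.26, -2.35])]
s11 s5 [(0.906, [-0.25, -2.41]), (0.946, [0.1, -2.98]), (0.915, [-0.46, -2.28])]
s11 s3 [(0.908, [-0.03, -2.44]), (0.948, [0.98, -3.97]), (0.918, [-0.28, -2.19])]
s6 s9 [(0.878, [0.01, -2.39]), (0.878, [0.94, -3.62]), (0.876, [-0.78, -2.31])]
s6 s8 [(0.871, [0.11, -3.13]), (0.825, [1.46, -4.29]), (0.857, [-0.17, -2.34])]
s6 scene [(0.873, [0.11, -3.13]), (0.849, [0.67, -3.46]), (0.857, [-0.17, -2.33])]
s6 s7 [(0.872, [0.08, -3.15]), (0.826, [1.45, -4.32]), (0.858, [-0.18, -2.27])]
s6 s5 [(0.921, [0.39, -3.27]), (0.946, [0.86, -3.93]), (0.812, [-0.79, -2.06])]
s6 s3 [(0.919, [0.53, -3.22]), (0.941, [1.11, -3.84]), (0.875, [-0.09, -1.76])]
212 [215, 238, 240, 238, 230, 200, 143, 89, 63, 56, 54, 54, 56, 57, 57, 55, 54, 54, 55, 55, 56, 57, 57, 58, 60, 62, 64, 64,
[... 266 characters left out ...]
, 113, 68, 50, 37, 26, 22, 21, 25, 34, 47, 60, 67, 66, 63, 62, 63, 66, 76, 89, 94, 91, 92, 98, 96, 86, 85, 118, 154, 156, 136, 114, 103, 100, 99, 99, 99] 
    [227, 192, 121, 70, 47, 31, 23, 21, 22, 28, 39, 50, 56, 58, 58, 58, 57, 57, 57, 57, 54, 50, 48, 55, 70, 79, 79, 99, 140, 161, 145, 121, 106, 100, 100, 100, 99, 99, 99, 99]
228 [240, 240, 232, 197, 131, 78, 55, 46, 44, 49, 53, 53, 51, 49, 50, 51, 53, 55, 60, 71, 87, 99, 102, 102, 99, 92, 92, 112, 150, 171, 156, 130, 117, 123, 128, 118, 119, 143, 171, 182] 
    [236, 217, 165, 100, 61, 45, 40, 44, 50, 52, 51, 50, 50, 52, 53, 54, 55, 55, 55, 55, 57, 61, 69, 78, 93, 130, 169, 173, 148, 120, 105, 101, 100, 100, 100, 100, 100, 100, 100, 101]
```

The rim edges moved about 2.2 px of the 2.7 px that would mean exactly level. That gives a tilt of about -0.013, so the 150 g weight is the right one, and the other weights haven't moved. Handing in.

```bash
python3 -c "
from station import ctrl
print(ctrl.get_obs()['time'],ctrl.finish_job())"
```

```text
the job is handed in; nothing more can be done
25.1 None
```

The 150 g weight is on the right-hand pan's spindle and released. By camera estimate the beam rests near level (tilt about -0.013 rad), the 250 g and 350 g weights have not moved, and the job was handed in at 25.1 s.

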